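# Clear the mould block and lay the T-square against its edge

## Robot

A 7-joint arm with a two-finger parallel gripper is mounted at the origin on the work surface. World frame = base frame: x ahead of the robot, y to its left, z up, the work surface at z = 0. Lengths are in m, angles in rad, forces in N, time in s.
With the tool pointing down it reaches from about 0.4 to 0.875 m from the base axis. Payload 6.5 kg.
Tool frame: the origin (TCP) lies at the very end of the fingers, on their centre line; the grasp point (between the pads) lies r.grip_point_offset behind it (r.grip_point_offset is the distance from the TCP to the grasp point, in m); z points along the fingers, x is the direction in which the jaws open and shut, and the axes are right-handed (so a half turn about z gives the same grasp; the last joint's range is limited). The gripper opens to 88 mm and grips with 3 to 60 N. Pads are 18 mm wide; open, the fingers measure 123 mm over their backs; the gripper's body (75 mm by 187 mm) begins 45 mm behind the grasp point.
Start: joints at [1.219, 0.536, -0.004, 1.538, 0.003, 1.067, -0.071], TCP at [0.183, -0.624, 0.239] pointing down, gripper open.
Joint ranges: [-2.7, 2.7], [-0.37, 2.16], [-1.27, 1.26], [0.24, 2.4], [-1.31, 4.45], [0.19, 1.91], [-2.76, 2.76]. Speed limits (rad/s): [2.39, 2.39, 3.14, 3.14, 3.14, 3.14, 3.14].

## Interface

Orientations are given as a 3x3 rotation matrix whose columns are the frame's x, y, z axes.
In Python, from plant import sensors, imaging, hand_in, r gives the robot as it stands. The module is installed in compiled form; this text tells all that it offers.
- The arm moves only by the tool move_arm, never from a script. Its arguments are lists of equal length, an entry for each row: "offset": the shift along the tool's x, y, z in mm, a list of three; "turn": the turn, a rotation vector about the tool's x, y, z in degrees, a list of three; "hand": the opening, from 0 (shut) to 1 (fully open). A call has 1 to 10 rows; each row shifts and turns the commanded pose from where the row before left it, along the tool's axes as they then stand; what a row does not reach is not made up. A row lasts 1/10 s, in which the tool goes at most 50 mm and 8.59 degrees, less where a joint would pass 70% of its speed; a pose out of reach is approached as far as the arm can. A call is refused whole if a number of a shift passes 50 or a number of a turn 8.59, either way. A call with a gripper value outside its range is refused whole. The fingers move at their own pace and stop on an object; the grip force is fixed at half the most. Time passes only in rows, so rows that do not move let the fingers close. It gives the time, the measured TCP pose, the force and the opening at its end, in the units of the state.
- sensors.get_state(): the state, without advancing time (a new reading comes with each control period).
- imaging.get_image(name): name is "side" or "top" or "wrist"; returns a dict with "img" (400x640x3 uint8, blue, green, red), "z_map" (400x640 float32, m along the optical axis (not along the pixel's ray), 0 where there is no reading), "fovy" (degrees; the focal length in pixels is half the picture's height over the tangent of half this angle, whatever the lens; pixels are square), "cx", "cy" (the principal point, pixels), "extrinsics" (4x4, takes a point from camera to world coordinates). Camera axes: x right, y up, looking along -z (the intrinsics and any distortion apply to the point x, -y, -z); pixel columns grow to the right and rows downward; lengths in m; the calibration is good to about 2 mm. The wrist camera is an equidistant fisheye: a pixel r from the principal point sees the ray r / f radians off the axis. A picture is of the moment at which its call begins.
- hand_in(): hands the job in, once; it reports no verdict.
The state is a dict: "t": time; "joint_positions": joint angles; "dq": joint speeds; "tau": joint torques, N m; "tool_pos": TCP position; "tcp_rot": TCP orientation; "ft_force": force on the tool from outside, world axes, zero at the start; "moment": the same for the moment, N m; "finger_gap": finger opening in m.
Only numpy, scipy, OpenCV 4.12 (cv2) and the standard library are available. Lean on these libraries where they do the work, as an engineer would, in place of code of your own. Each camera call takes 0.05 s, during which the arm holds its last target. There are 200 camera calls.

## Task

The mould block is to be checked for square: lift the handled pot off it and set it down gently and upright, wholly on the white tile. Then take the T-square from its sloped rest and gently lay it on the block with the blade flat on the top and the stock flush against the block's left side face (left as seen from the robot, looking out over the bench), blade across the block, near the middle of that edge, and let go. Keep the pot upright all along and leave the other things where they are.

Things in the scene. Friction and masses are not known exactly. Their poses are not given: they have to be found in the camera images.
- block: Dark grey graphite mould block, 150 (x) x 170 (y) x 50 mm high, fixed to the bench. Origin: centre of its underside. Its x axis points, within 17 degrees, to the robot's left; +z up. The left side face is at x = +75 mm.
- block_edge (a point): Middle of the upper left edge of the block: x = +75, y = 0, z = +50 mm in the block's frame, same axes as the block (x is the outward normal of the left side face, y runs along the edge).
- pot: Loose dark steel pot, open top, 72 mm across the foot, 84 mm across the rim, 85 mm high, 0.4 kg, on the block at the start. Fixed steel arch handle (12 mm round bar) over the mouth: its straight top bar runs along the pot's y axis for 80 mm, bar centre at x = 0, z = 122 mm, top at 128 mm. Origin: centre of the underside of the foot, z up.
- tile: White ceramic tile, 140 x 140 x 12 mm thick, fixed flat on the bench, to the left or right of the block. Origin: centre of its underside; top at z = 12 mm.
- square: Loose T-square, 0.29 kg. Steel blade x -140 to 0, y -20 to 20, z 0 to 4 mm. Orange plastic stock across its end: x 0 to 18, y -55 to 55, z -22 to 42 mm, so 22 mm hang below the blade and 38 stand above it as a grip. Origin: mid inner corner of blade underside and stock. Starts on the rest, tilted 40 degrees, blade on the board pointing down to the right, stock hooked over its upper edge.
- stock_left (a point): Point on the stock's inner face, in the square's frame at x = 0, y = +50, z = -15 mm; axes as the square.
- stock_right (a point): Point on the stock's inner face, in the square's frame at x = 0, y = -50, z = -15 mm; axes as the square.
- blade_tip (a point): Middle of the blade's free end, underside; the square balances on the blade 39 mm from the stock: x = -140, y = 0, z = 0 mm in the square's frame.
- rest: Fixed rest for the square, to the left or right of the block (opposite to the tile): blue board 150 long, 120 wide, 12 mm thick on grey legs, sloping at 40 degrees, rising along the rest's +x, which points within 17 degrees to the robot's left. Origin: centre of the underside of the foot. The upper edge of the board's upper face is at x = +60, z = 125 mm; the room behind that edge is free.
- disc: Bystander: loose graphite disc, 100 mm across, 35 mm high, beyond the block. Origin: centre of the underside.
- dish: Bystander: small loose white crucible, 56 mm across, 35 mm high, before the block. Origin: centre of the underside.
- vial: Bystander: small loose glass vial with green cap, 30 mm across, 50 mm high, before the block. Origin: centre of the underside.
- jar: Bystander: loose white jar with red cap, 84 mm across, 110 mm high, far right. Origin: centre of the underside.
- flask: Bystander: loose clear glass bottle, 66 mm across, 150 mm high, far left. Origin: centre of the underside.
- tongs: Bystander: loose steel tongs, about 300 mm long, 8 mm high, lying near left. Origin: at the middle.
Not all that is in view belongs to the job. What is shaped like the pot but green is not meant.

How it is judged:
On the way, in this order (a step that is already met when the one before it is completed fails the run):
1. the pot stands upright, wholly on the tile, let go (horizontal distance between pot and tile below 0.034 m and z of pot in the frame of tile between 0.008 and 0.016 m and angle between pot's own z axis and vertical below 0.06 rad and linear speed of pot below 0.03 m/s and contact force between the fingers and pot below 0.1 N), for 0.2 s.
2. the square lies flat on the block, its stock flush against the left side face (x of stock_left in the frame of block_edge between -0.003 and 0.0025 m and x of stock_right in the frame of block_edge between -0.003 and 0.0025 m and y of square in the frame of block_edge between -0.04 and 0.04 m and z of square in the frame of block_edge between -0.0025 and 0.003 m and z of blade_tip in the frame of block_edge between -0.0035 and 0.0035 m and x of blade_tip in the frame of block_edge below -0.12 m and linear speed of square below 0.02 m/s and angular speed of square below 0.1 rad/s), for 0.2 s.
At the end, for the whole second after the job is handed in: Pot at rest, upright (3.5 deg), on the tile (centres within 34 mm). Square at rest, blade flat on the block (3 mm; tip 3.5 mm), stock's inner face within 2.5 mm of the left side face at both ends, its middle within 40 mm of that edge's middle (all of step 2 and horizontal distance between pot and tile below 0.034 m and z of pot in the frame of tile between 0.008 and 0.016 m and angle between pot's own z axis and vertical below 0.06 rad and linear speed of pot below 0.03 m/s); the robot touches nothing.
It fails at once if the pot is tipped by more than 20 degrees (angle between pot's own z axis and vertical above 0.35 rad).
It fails at once if the pot is dropped or knocked (faster than 0.35 m/s while the fingers do not touch it) (contact force between the fingers and pot below 0.1 N and linear speed of pot above 0.35 m/s).
It fails at once if the square is dropped or knocked (faster than 0.35 m/s while the fingers do not touch it) (contact force between the fingers and square below 0.1 N and linear speed of square above 0.35 m/s).
It fails at once if the pot is pressed hard on the tile, or the square on the block (over 150 N) (contact force between pot and tile above 150 N or contact force between square and block above 150 N).
It fails at once if a bystander is moved by more than 30 mm (distance of any of disc, dish, vial, jar, flask, tongs from where it was at the start of the episode above 0.03 m).
It also fails if it takes over 56 s, if anything falls off the work surface, if the arm or the gripper's body presses on something with over 40 N, if the wrist force passes 120 N, or if a joint passes its speed limit or range.

## Working session

There is one attempt and no reset: what is moved stays moved. The work goes in short steps, Python scripts to look and compute and a tool call to move; the robot and the scene stay as the last step left them, time stands still between calls to the robot, and variables do not carry over. Pictures are saved under pics/ and viewed, about 8 in all and at most 12, crops included, and the job is handed in when it is done.

Besides the shell and the picture viewer there is one more tool, called after "Request:" as name(argument=value, ...), one argument or row to a line, values as JSON. move_arm: Moves the arm, as the interface text tells. Its arguments: {"type":"object","properties":{"offset":{"type":"array"},"turn":{"type":"array"},"hand":{"type":"array"}},"required":["offset","turn","hand"]}

```bash
mkdir -p pics; cat > h.py <<'E'
import numpy as np, cv2
from plant import sensors, imaging, hand_in, r
def cap(n):
    d=imaging.get_image(n); d['name']=n
    d['f']=200/np.tan(np.radians(d['fovy'])/2); return d
def pts(d):
    # world points for all pixels from z_map
    v,u=np.mgrid[0:400,0:640]; a=(u-d['cx'])/d['f']; b=(v-d['cy'])/d['f']
    if d['name']=='wrist':
        th=np.hypot(a,b); s=np.where(th>1e-9,np.tan(th)/np.maximum(th,1e-9),1); a=a*s;b=b*s
    z=d['z_map']; P=np.stack([a*z,-b*z,-z],-1)
    E=d['extrinsics']; return P@E[:3,:3].T+E[:3,3]
E
python3 - <<'E'
from h import *
print(r.grip_point_offset, sensors.get_state())
for n in ('top','side'):
    d=cap(n); np.savez(n+'.npz',img=d['img'],P=pts(d),z=d['z_map'],E=d['extrinsics'],f=d['f'],c=[d['cx'],d['cy']])
    print(n,d['fovy'],d['cx'],d['cy'],d['extrinsics'].round(3).tolist())
    cv2.imwrite(f'pics/{n}1.png',d['img'])
E
```

```text
0.0187 {'t': 0.0, 'joint_positions': array([ 1.21879571,  0.53718431, -0.00442549,  1.53882665,  0.00260867,
        1.06728335, -0.071184  ]), 'dq': array([-0.00076203,  0.00124228,  0.00011392,  0.00010333,  0.00013747,
       -0.00057713, -0.0011533 ]), 'tau': array([-3.27135695e-05, -5.70975137e+01,  9.91016328e-01, -2.51597500e+01,
       -5.61688130e-02,  1.80922000e-02,  1.29096643e-04]), 'tool_pos': array([ 0.18305987, -0.62307351,  0.23784556]), 'tcp_rot': array([[ 2.82002626e-01, -9.59413439e-01, -6.09799914e-04],
       [-9.59412144e-01, -2.82003251e-01,  1.58261074e-03],
       [-1.69034357e-03,  1.38749058e-04, -9.99998562e-01]]), 'ft_force': array([ 0.30307676, -0.25317576,  0.21813282]), 'moment': array([-0.03656681, -0.02350914, -0.00961163]), 'finger_gap': 0.08821833386163104}
top 52.489984665889004 326.2614437255978 199.78448232202368 [[0.006, 0.996, -0.089, 0.435], [-1.0, 0.005, -0.012, 0.011], [-0.012, 0.089, 0.996, 1.272], [0.0, 0.0, 0.0, 1.0]]
side 47.324786392219025 321.0178580617554 198.92288083863082 [[-0.701, 0.428, -0.57, -0.153], [-0.713, -0.406, 0.572, 0.704], [0.014, 0.808, 0.589, 0.817], [0.0, 0.0, 0.0, 1.0]]
```

View pics/top1.png

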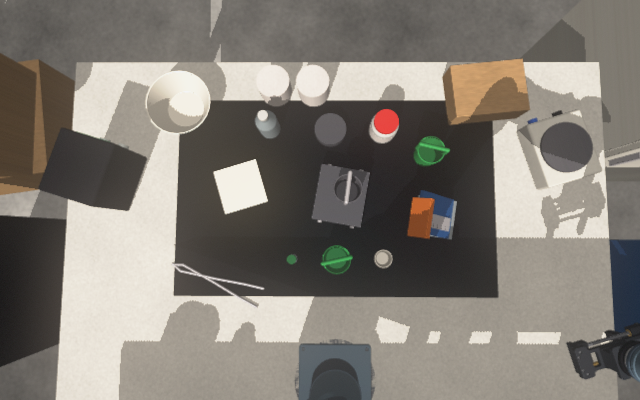

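View pics/side1.png

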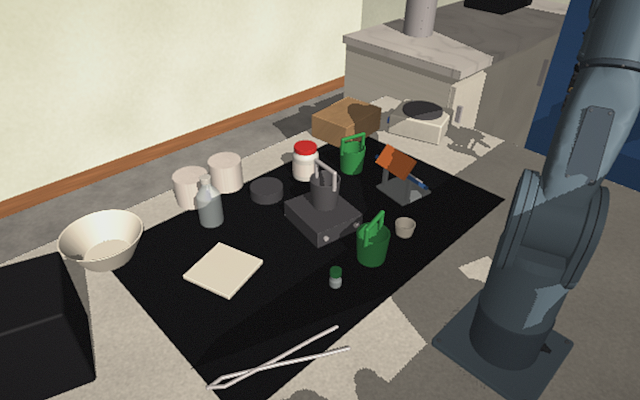

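The top view shows the tile at (241,187), the block at (341,195) with the pot's handle at (348,187), and the rest with the orange stock at (421,217). The green pots at (336,260) and (430,150) are decoys. The side view agrees. Next I measure these.

```bash
cat > m.py <<'E'
from h import *
def rect(p):
    p=np.asarray(p,np.float32); (c,s,a)=cv2.minAreaRect(p*1000); return np.round(c,1),np.round(s,1),round(a,1)
T=np.load('top.npz');S=np.load('side.npz')
for nm,D in (('top',T),('side',S)):
    P=D['P'];im=D['img'].astype(int);hsv=cv2.cvtColor(D['img'],cv2.COLOR_BGR2HSV).astype(int)
    x,y,z=P[...,0],P[...,1],P[...,2]; ok=D['z']>0
    print(nm)
    def near(cx,cy,R): return ok&(np.hypot(x-cx,y-cy)<R)
    tile=near(.47,.21,.16) &(im.min(-1)>120)&(z<.04)
    print('tile',tile.sum(),rect(P[tile][:,:2]),np.median(z[tile]))
    blk=near(.45,-.03,.16)&(z>.04)&(z<.06)&(hsv[...,1]<60)
    print('block',blk.sum(),rect(P[blk][:,:2]),np.median(z[blk]))
    han=near(.47,-.05,.12)&(z>.155)&(z<.19)&(hsv[...,1]<90)
    print('handle',han.sum(),rect(P[han][:,:2]),z[han].max(),np.median(z[han]))
    org=(hsv[...,0]<14)&(hsv[...,1]>150)&near(.42,-.24,.15)
    print('orange',org.sum(),P[org].min(0),P[org].max(0),rect(P[org][:,:2]))
    blu=(hsv[...,0]>100)&(hsv[...,0]<125)&(hsv[...,1]>100)&near(.4,-.28,.15)
    print('blue',blu.sum(),P[blu].min(0),P[blu].max(0),rect(P[blu][:,:2]))
    Q=P[blu];c=Q.mean(0);n=np.linalg.svd(Q-c,full_matrices=False)[2][2];n*=np.sign(n[2]);print('board plane',c,n,np.degrees(np.arccos(n[2])),np.degrees(np.arctan2(n[1],n[0])))
    Q=P[org];np.save(nm+'_org.npy',Q)
E
python3 m.py
```

```text
top
tile 1110 (array([558.8, 198.9]), array([307.8, 130.5]), 85.3) 0.012382827704745858
block 1756 (array([467. , -30.7]), array([286. , 184.3]), 12.3) 0.050924449137045746
handle 104 (array([557.2, -33.3]), array([11.9, 63.6]), 82.4) 0.18423206634979739 0.17742705541136405
orange 861 [ 0.43109456 -0.29072267 -0.00393798] [ 0.55633003 -0.20566229  0.17267151] (array([ 494.5, -251.9]), array([ 86.2, 122.2]), 86.1)
blue 366 [ 0.43450895 -0.35559507  0.02910809] [ 0.54970689 -0.27801498  0.09957114] (array([ 492. , -310.4]), array([ 82.3, 107.9]), 80.8)
board plane [ 0.49865783 -0.31685955  0.06173961] [-0.10608241 -0.63898653  0.76186793] 40.37085197735274 -99.4260826958725
side
tile 1470 (array([499.9, 203.2]), array([295.3, 163.7]), 53.8) 0.011849262783070025
block 1422 (array([538.1, -13.6]), array([152.5, 137.5]), 79.1) 0.05005112758811692
handle 107 (array([554.2, -32.3]), array([16. , 66.3]), 80.1) 0.1819738976002897 0.17483523513205512
orange 762 [ 0.42807019 -0.2807064   0.06756744] [ 0.55585025 -0.19951433  0.17054633] (array([ 494.6, -238.9]), array([ 59.3, 132.7]), 77.0)
blue 86 [ 0.35328026 -0.42286169 -0.00341178] [ 0.48569846 -0.17798341  0.10820057] (array([ 422.4, -292.1]), array([ 97. , 248.6]), 9.9)
board plane [ 0.43570056 -0.29284874  0.05640646] [-0.8737489  -0.26199981  0.40977915] 65.80903789775215 -163.3082675500195
```

```bash
cat > m2.py <<'E'
from h import *
def comp(m):
    n,l,s,c=cv2.connectedComponentsWithStats(m.astype(np.uint8)); return l==1+np.argmax(s[1:,4])
def rect(p):
    (c,s,a)=cv2.minAreaRect(np.asarray(p,np.float32)*1000); return np.round(c,1),np.round(s,1),round(a,1)
for nm in ('top','side'):
    D=np.load(nm+'.npz');P=D['P'];im=D['img'].astype(int);hsv=cv2.cvtColor(D['img'],cv2.COLOR_BGR2HSV).astype(int)
    x,y,z=P[...,0],P[...,1],P[...,2]; ok=D['z']>0
    box=lambda x0,x1,y0,y1:ok&(x>x0)&(x<x1)&(y>y0)&(y<y1)
    print(nm)
    t=comp(box(.4,.7,.08,.34)&(im.min(-1)>90)&(z<.03)&(z>.004)); print('tile',t.sum(),rect(P[t][:,:2]),np.median(z[t]))
    b=comp(box(.42,.67,-.15,.12)&(z>.042)&(z<.058)); print('block',b.sum(),rect(P[b][:,:2]),np.median(z[b]))
    h=comp(box(.45,.67,-.1,.05)&(z>.168)&(z<.19)); Q=P[h]; print('handle',h.sum(),rect(Q[:,:2]),Q[:,2].max(),Q.mean(0))
    r_=comp(box(.45,.67,-.1,.05)&(z>.128)&(z<.143)); print('rim',r_.sum(),rect(P[r_][:,:2]),cv2.minEnclosingCircle(P[r_][:,:2].astype(np.float32)))
    o=comp((hsv[...,0]<14)&(hsv[...,1]>150)&box(.38,.6,-.4,-.1)&(z>.03))
    Q=P[o].copy()
    # remaining planes of the stock by RANSAC
    rng=np.random.default_rng(0)
    for k in range(2):
        if len(Q)<60: break
        best=None
        for _ in range(400):
            a,b_,c=Q[rng.choice(len(Q),3,False)]; n=np.cross(b_-a,c-a); L=np.linalg.norm(n)
            if L<1e-6: continue
            m=abs((Q-a)@(n/L))<.0025
            if best is None or m.sum()>best.sum(): best=m
        q=Q[best]; c=q.mean(0); V=np.linalg.svd(q-c,full_matrices=False)[2]; n=V[2]*np.sign(V[2][2]); e=(q-c)@V.T
        print(' stock plane',best.sum(),'c',c.round(4),'n',n.round(3),'az',np.degrees(np.arctan2(n[1],n[0])).round(1),'V0',V[0].round(3),'extents',e.min(0).round(4),e.max(0).round(4),'centre',(c+V.T@((e.min(0)+e.max(0))/2)).round(4))
        Q=Q[~best]
E
python3 m2.py
```

```text
top
tile 1642 (array([591.2, 294. ]), array([142.8, 135.5]), 17.2) 0.012398888460440793
block 2052 (array([560.8, -17.7]), array([149.9, 170.3]), 80.3) 0.050470523430670156
handle 144 (array([571.5, -35.2]), array([12. , 89.4]), 82.5) 0.18423206634979739 [ 0.57161996 -0.03504544  0.17710458]
rim 70 (array([568.2, -58.9]), array([34.3, 79.8]), 82.0) ((0.5705516338348389, -0.04197236895561218), 0.04000212997198105)
 stock plane 642 c [ 0.4901 -0.2332  0.1464] n [0.111 0.756 0.645] az 81.7 V0 [-0.989  0.148 -0.004] extents [-0.0551 -0.0334 -0.0029] [0.0545 0.0352 0.0027] centre [ 0.4905 -0.2328  0.1456]
 stock plane 97 c [ 0.4866 -0.2578  0.1637] n [-0.108 -0.677  0.728] az -99.1 V0 [-0.991  0.133 -0.023] extents [-0.053  -0.008  -0.0025] [0.0533 0.0121 0.0023] centre [ 0.4867 -0.2563  0.165 ]
side
tile 1899 (array([589.4, 295.1]), array([143.5, 135.2]), 16.5) 0.011922011374126074
block 1666 (array([557.6, -16.6]), array([154.3, 174. ]), 79.5) 0.050112521147826716
handle 118 (array([567.2, -33. ]), array([16.2, 92.2]), 82.7) 0.1819738976002897 [ 0.56387132 -0.03136645  0.17532962]
rim 177 (array([567.5, -33.5]), array([81.6, 86.9]), 23.0) ((0.565519392490387, -0.03379692882299423), 0.045322757214307785)
 stock plane 531 c [ 0.4848 -0.2314  0.1443] n [0.121 0.769 0.627] az 81.1 V0 [-0.99   0.136  0.024] extents [-0.0583 -0.0323 -0.0026] [0.0543 0.0301 0.0024] centre [ 0.4869 -0.2311  0.1434]
 stock plane 123 c [ 0.48   -0.2251  0.1432] n [0.12  0.766 0.631] az 81.1 V0 [-0.988  0.155 -0.   ] extents [-0.0602 -0.0272 -0.0031] [0.0493 0.0359 0.0013] centre [ 0.4851 -0.2279  0.1472]
```

```bash
cat > go.py <<'E'
import sys; from h import *
from scipy.spatial.transform import Rotation as Ro
# go.py x y z [az_of_tool_x_deg]: tool-down target; prints turn then shift in tool axes after turn
def plan(p,Rt):
    s=sensors.get_state(); R0=s['tcp_rot']
    tv=np.degrees(Ro.from_matrix(R0.T@Rt).as_rotvec()); d=Rt.T@(np.array(p)-s['tool_pos'])*1000
    print('t',round(s['t'],2),'pos',s['tool_pos'].round(4),'gap',round(s['finger_gap'],4),'F',s['ft_force'].round(1))
    print('turn',tv.round(2),'shift after turn',d.round(1),'norm',np.linalg.norm(d).round(1))
def down(az):
    a=np.radians(az);c,s=np.cos(a),np.sin(a); return np.array([[c,s,0],[s,-c,0],[0,0,-1.]])
if __name__=='__main__':
    v=list(map(float,sys.argv[1:])); plan(v[:3],down(v[3]))
E
python3 go.py .5695 -.034 .24 -97.5
```

```text
t 0.1 pos [ 0.1831 -0.6231  0.2379] gap 0.088 F [ 0.4 -0.5 -0.3]
turn [ 0.03  0.08 23.88] shift after turn [-634.5 -306.2   -2.1] norm 704.5
```

Request:
move_arm(
  offset=[
    [0,0,-5],
    [0,0,-5],
    [0,0,-5],
    [-40,-19,0],
    [-40,-19,0],
    [-40,-19,0],
    [-40,-19,0],
    [-40,-19,0],
    [-40,-19,0],
    [-40,-19,0],
  ],
  turn=[
    [0,0,8],
    [0,0,8],
    [0,0,8],
    [0,0,0],
    [0,0,0],
    [0,0,0],
    [0,0,0],
    [0,0,0],
    [0,0,0],
    [0,0,0],
  ],
  hand=[1,1,1,1,1,1,1,1,1,1],
)

```text
t: 1.1
tool_pos: [0.3528, -0.362, 0.2536]
tcp_rot: [[-0.133, -0.991, -0.0], [-0.991, 0.133, 0.0], [-0.0, 0.0, -1.0]]
ft_force: [0.5, 0.1, 0.4]
finger_gap: 0.0881
```

Request:
move_arm(
  offset=[
    [-40,-19,0],
    [-40,-19,0],
    [-40,-19,0],
    [-40,-19,0],
    [-40,-19,0],
    [-40,-19,0],
    [-40,-19,0],
    [-40,-20,0],
    [-34,-20,0],
    [0,0,0],
  ],
  turn=[
    [0,0,0],
    [0,0,0],
    [0,0,0],
    [0,0,0],
    [0,0,0],
    [0,0,0],
    [0,0,0],
    [0,0,0],
    [0,0,0],
    [0,0,0],
  ],
  hand=[1,1,1,1,1,1,1,1,1,1],
)

```text
t: 2.1
tool_pos: [0.5728, -0.0293, 0.2534]
tcp_rot: [[-0.124, -0.992, 0.001], [-0.992, 0.124, 0.004], [-0.004, -0.001, -1.0]]
ft_force: [-0.3, 0.4, 0.4]
finger_gap: 0.088
```

```bash
cat > wl.py <<'E'
from h import *
import sys
d=cap('wrist'); P=pts(d); np.savez('wrist.npz',img=d['img'],P=P,z=d['z_map'])
cv2.imwrite('pics/%s.png'%sys.argv[1],d['img'])
E
python3 wl.py w1; python3 go.py .5695 -.034 .153 -97.5; python3 - <<'E'
from h import *
D=np.load('wrist.npz');P=D['P'];x,y,z=P[...,0],P[...,1],P[...,2]
for lo,hi in ((.168,.19),(.128,.142)):
    m=(D['z']>0)&(x>.45)&(x<.67)&(y>-.12)&(y<.06)&(z>lo)&(z<hi)
    Q=P[m].astype(np.float32); print(len(Q), cv2.minAreaRect(Q[:,:2]*1000) if len(Q)>5 else '', Q[:,2].max() if len(Q) else '')
m=(D['z']>0)&(x>.45)&(x<.67)&(y>-.15)&(y<.12)&(z>.045)&(z<.055);print(cv2.minAreaRect(P[m][:,:2].astype(np.float32)*1000))
E
```

```text
t 2.15 pos [ 0.5713 -0.0327  0.2531] gap 0.0882 F [-0.6 -0.6  0.2]
turn [0.04 0.07 0.16] shift after turn [  1.5   1.6 100.1] norm 100.2
1664 ((570.7571411132812, -34.17401123046875), (12.030975341796875, 90.3075942993164), 82.82276916503906) 0.17991981
1360 ((569.7505493164062, -33.35026168823242), (83.41038513183594, 83.22457122802734), 31.663982391357422) 0.14140666
((558.6765747070312, -15.553688049316406), (150.97183227539062, 171.5012969970703), 80.4093017578125)
```

Request:
move_arm(
  offset=[
    [1.5,1,25],
    [0,0,25],
    [0,0,25],
    [0,0,15],
    [0,0,10],
    [0,0,0],
    [0,0,0],
    [0,0,0],
    [0,0,0],
    [0,0,0],
  ],
  turn=[
    [0,0,0],
    [0,0,0],
    [0,0,0],
    [0,0,0],
    [0,0,0],
    [0,0,0],
    [0,0,0],
    [0,0,0],
    [0,0,0],
    [0,0,0],
  ],
  hand=[1,1,1,1,1,1,0,0,0,0],
)

```text
t: 3.15
tool_pos: [0.5698, -0.0372, 0.1543]
tcp_rot: [[-0.133, -0.991, 0.001], [-0.991, 0.133, -0.0], [-0.0, -0.001, -1.0]]
ft_force: [-0.3, 0.4, -0.4]
finger_gap: 0.058
```

Request:
move_arm(
  offset=[
    [0,0,0],
    [0,0,0],
    [0,0,0],
  ],
  turn=[
    [0,0,0],
    [0,0,0],
    [0,0,0],
  ],
  hand=[0,0,0],
)

```text
t: 3.45
tool_pos: [0.5695, -0.0372, 0.1537]
tcp_rot: [[-0.133, -0.991, -0.0], [-0.991, 0.133, -0.0], [0.0, 0.0, -1.0]]
ft_force: [-0.5, -0.1, -0.2]
finger_gap: 0.0342
```

Request:
move_arm(
  offset=[
    [-3,0,0],
    [0,0,0],
    [0,0,0],
    [0,0,0],
    [0,0,0],
    [0,0,0],
  ],
  turn=[
    [0,0,0],
    [0,0,0],
    [0,0,0],
    [0,0,0],
    [0,0,0],
    [0,0,0],
  ],
  hand=[0,0,0,0,0,0],
)

```text
t: 4.05
tool_pos: [0.5699, -0.034, 0.1537]
tcp_rot: [[-0.133, -0.991, 0.0], [-0.991, 0.133, 0.0], [-0.0, 0.0, -1.0]]
ft_force: [-0.2, 0.5, 0.6]
finger_gap: 0.011
```

Request:
move_arm(
  offset=[
    [0,0,-2],
    [0,0,-5],
    [0,0,-10],
    [0,0,-15],
    [0,0,-15],
    [0,0,-10],
    [0,0,0],
  ],
  turn=[
    [0,0,0],
    [0,0,0],
    [0,0,0],
    [0,0,0],
    [0,0,0],
    [0,0,0],
    [0,0,0],
  ],
  hand=[0,0,0,0,0,0,0],
)

```text
t: 4.75
tool_pos: [0.5709, -0.0343, 0.2125]
tcp_rot: [[-0.133, -0.991, 0.003], [-0.991, 0.133, -0.0], [-0.0, -0.003, -1.0]]
ft_force: [0.1, 0.4, -3.9]
finger_gap: 0.0102
```

```bash
python3 go.py .591 .2943 .180 -97.5
```

```text
t 4.75 pos [ 0.5709 -0.0343  0.2125] gap 0.0102 F [ 0.1  0.4 -3.9]
turn [-0.18  0.01 -0.13] shift after turn [-328.4   23.    32.5] norm 330.8
```

Request:
move_arm(
  offset=[
    [-10,1,0],
    [-20,2,0],
    [-30,2,0],
    [-30,2,0],
    [-30,2,0],
    [-30,2,0],
    [-30,2,0],
    [-30,2,0],
    [-30,2,0],
    [-30,2,0],
  ],
  turn=[
    [0,0,0],
    [0,0,0],
    [0,0,0],
    [0,0,0],
    [0,0,0],
    [0,0,0],
    [0,0,0],
    [0,0,0],
    [0,0,0],
    [0,0,0],
  ],
  hand=[0,0,0,0,0,0,0,0,0,0],
)

```text
t: 5.75
tool_pos: [0.5857, 0.2378, 0.2095]
tcp_rot: [[-0.132, -0.991, -0.002], [-0.991, 0.132, -0.0], [0.001, 0.002, -1.0]]
ft_force: [0.4, 0.8, -3.4]
finger_gap: 0.0103
```

Request:
move_arm(
  offset=[
    [-28,2,0],
    [-20,2,0],
    [-10,0,0],
    [0,0,8],
    [0,0,15],
    [0,0,9],
    [0,0,0],
    [0,0,0],
    [0,0,0],
  ],
  turn=[
    [0,0,0],
    [0,0,0],
    [0,0,0],
    [0,0,0],
    [0,0,0],
    [0,0,0],
    [0,0,0],
    [0,0,0],
    [0,0,0],
  ],
  hand=[0,0,0,0,0,0,0,0,0],
)

```text
t: 6.65
tool_pos: [0.591, 0.2937, 0.1792]
tcp_rot: [[-0.133, -0.991, 0.001], [-0.991, 0.133, 0.0], [-0.0, -0.001, -1.0]]
ft_force: [0.3, -0.1, -2.8]
finger_gap: 0.0106
```

```bash
python3 wl.py w2; python3 go.py .591 .2943 .1155 -97.5; python3 - <<'E'
from h import *
D=np.load('wrist.npz');P=D['P'];x,y,z=P[...,0],P[...,1],P[...,2]
m=(D['z']>0)&(abs(x-.59)<.12)&(abs(y-.294)<.12)&(z>.004)&(z<.02)&(D['img'].min(-1)>90);print('tile',cv2.minAreaRect(P[m][:,:2].astype(np.float32)*1000),np.median(z[m]))
E
```

```text
t 6.7 pos [0.591  0.2939 0.1793] gap 0.0103 F [-1.1 -0.8 -3.7]
turn [-0.05  0.04 -0.14] shift after turn [-0.4  0.1 63.8] norm 63.8
tile ((590.2780151367188, 298.6471862792969), (139.77264404296875, 140.76885986328125), 17.252029418945312) 0.011995871981912876
```

Request:
move_arm(
  offset=[
    [-3,0,8],
    [0,0,15],
    [0,0,15],
    [0,0,10],
    [0,0,5],
    [0,0,3],
    [0,0,2],
    [0,0,2],
    [0,0,1],
    [0,0,0],
  ],
  turn=[
    [0,0,0],
    [0,0,0],
    [0,0,0],
    [0,0,0],
    [0,0,0],
    [0,0,0],
    [0,0,0],
    [0,0,0],
    [0,0,0],
    [0,0,0],
  ],
  hand=[0,0,0,0,0,0,0,0,0,0],
)

```text
t: 7.7
tool_pos: [0.5911, 0.297, 0.1179]
tcp_rot: [[-0.133, -0.991, 0.0], [-0.991, 0.133, 0.0], [-0.0, -0.0, -1.0]]
ft_force: [-0.4, 0.6, -3.3]
finger_gap: 0.01
```

Request:
move_arm(
  offset=[
    [0,0,1],
    [0,0,0.8],
    [0,0,0],
    [0,0,0],
  ],
  turn=[
    [0,0,0],
    [0,0,0],
    [0,0,0],
    [0,0,0],
  ],
  hand=[0,0,0,0],
)

```text
t: 8.1
tool_pos: [0.591, 0.2969, 0.1159]
tcp_rot: [[-0.133, -0.991, -0.0], [-0.991, 0.133, -0.0], [0.0, 0.0, -1.0]]
ft_force: [-0.1, 0.5, -3.2]
finger_gap: 0.0105
```

Request:
move_arm(
  offset=[
    [0,0,0.7],
    [0,0,0],
    [0,0,0.5],
    [0,0,0],
  ],
  turn=[
    [0,0,0],
    [0,0,0],
    [0,0,0],
    [0,0,0],
  ],
  hand=[0,0,0,0],
)

```text
t: 8.5
tool_pos: [0.5914, 0.2973, 0.1158]
tcp_rot: [[-0.133, -0.991, 0.001], [-0.991, 0.133, 0.001], [-0.001, -0.001, -1.0]]
ft_force: [-2.1, -2.2, 6.1]
finger_gap: 0.0108
```

Contact (+6 N). I release and rise.

Request:
move_arm(
  offset=[
    [0,0,0],
    [0,0,0],
    [0,0,0],
    [0,0,0],
    [0,0,0],
    [0,0,0],
    [0,0,0],
    [0,0,-5],
    [0,0,-10],
    [0,0,-20],
  ],
  turn=[
    [0,0,0],
    [0,0,0],
    [0,0,0],
    [0,0,0],
    [0,0,0],
    [0,0,0],
    [0,0,0],
    [0,0,0],
    [0,0,0],
    [0,0,0],
  ],
  hand=[0.3,0.5,0.6,0.7,0.7,0.7,0.7,0.7,0.7,0.7],
)

```text
t: 9.5
tool_pos: [0.5902, 0.2965, 0.1495]
tcp_rot: [[-0.133, -0.991, -0.002], [-0.991, 0.133, -0.001], [0.001, 0.002, -1.0]]
ft_force: [-0.4, -0.4, -1.3]
finger_gap: 0.0617
```

Request:
move_arm(
  offset=[
    [0,0,-30],
    [0,0,-30],
    [0,0,-30],
    [0,0,-20],
    [0,0,0],
  ],
  turn=[
    [0,0,0],
    [0,0,0],
    [0,0,0],
    [0,0,0],
    [0,0,0],
  ],
  hand=[0.7,0.7,0.7,0.7,0.7],
)

```text
t: 10.0
tool_pos: [0.5927, 0.2981, 0.2643]
tcp_rot: [[-0.133, -0.991, 0.006], [-0.991, 0.133, 0.003], [-0.004, -0.006, -1.0]]
ft_force: [0.3, -0.6, -0.1]
finger_gap: 0.062
```

```bash
python3 wl.py w3; python3 - <<'E'
from h import *
print(sensors.get_state()['tool_pos'])
D=np.load('wrist.npz');P=D['P'];x,y,z=P[...,0],P[...,1],P[...,2]
b=(D['z']>0)&(abs(x-.59)<.13)&(abs(y-.294)<.13)
for n,lo,hi in (('bar',.131,.15),('rim',.09,.102),('tile',.004,.02)):
    m=b&(z>lo)&(z<hi)&((n!='tile')|(D['img'].min(-1)>90)); print(n,m.sum(),cv2.minAreaRect(P[m][:,:2].astype(np.float32)*1000),np.percentile(z[m],[2,50,98]))
E
```

```text
[0.59176704 0.29745411 0.26183341]
bar 1186 ((592.0012817382812, 297.3515625), (11.71141242980957, 89.63777923583984), 82.11205291748047) [0.13496347 0.13886232 0.14088743]
rim 978 ((590.7974243164062, 297.6075439453125), (82.77540588378906, 83.65684509277344), 20.92340660095215) [0.09055173 0.09658029 0.09861798]
tile 5903 ((589.850830078125, 298.42877197265625), (140.23866271972656, 140.84423828125), 17.230087280273438) [0.01029509 0.01198858 0.01378739]
```

The pot stands on the tile, about 2 mm off centre and level. Next, the rest.

Request:
move_arm(
  offset=[
    [25,1,0],
    [45,2.5,0],
    [45,2.5,0],
    [45,2.5,0],
    [45,2.5,0],
    [45,2.5,0],
    [45,2.5,0],
    [45,2.5,0],
    [45,2.5,0],
    [45,2.5,0],
  ],
  turn=[
    [0,0,0],
    [0,0,0],
    [0,0,0],
    [0,0,0],
    [0,0,0],
    [0,0,0],
    [0,0,0],
    [0,0,0],
    [0,0,0],
    [0,0,0],
  ],
  hand=[0.8,0.8,0.8,0.8,0.8,0.8,0.8,0.8,0.8,0.8],
)

```text
t: 11.05
tool_pos: [0.5092, -0.1278, 0.2587]
tcp_rot: [[-0.133, -0.991, -0.002], [-0.991, 0.133, 0.0], [-0.0, 0.002, -1.0]]
ft_force: [-0.0, 0.5, -0.1]
finger_gap: 0.0706
```

Request:
move_arm(
  offset=[
    [45,2.5,0],
    [45,2.5,0],
    [45,2.5,0],
    [20,1.5,0],
    [0,0,0],
    [0,0,0],
    [0,0,0],
    [0,0,0],
    [0,0,0],
    [0,0,0],
  ],
  turn=[
    [0,0,0],
    [0,0,0],
    [0,0,0],
    [0,0,0],
    [0,-8,0],
    [0,-8,0],
    [0,-8,0],
    [0,-8,0],
    [0,-8,0],
    [0,0,0],
  ],
  hand=[0.8,0.8,0.8,0.8,0.8,0.8,0.8,0.8,0.8,0.8],
)

```text
t: 12.05
tool_pos: [0.4781, -0.2816, 0.2552]
tcp_rot: [[-0.111, -0.99, 0.084], [-0.755, 0.139, 0.64], [-0.646, 0.007, -0.763]]
ft_force: [-0.6, -0.3, -0.1]
finger_gap: 0.0708
```

```bash
python3 wl.py w4; cat > sq.py <<'E'
from h import *; from go import plan
D=np.load('wrist.npz');P=D['P'];x,y,z=P[...,0],P[...,1],P[...,2]
hsv=cv2.cvtColor(D['img'],cv2.COLOR_BGR2HSV).astype(int)
m=(hsv[...,0]<14)&(hsv[...,1]>150)&(D['z']>0)&(abs(x-.49)<.1)&(abs(y+.25)<.1)&(z>.05)
Q=P[m].astype(float); print(len(Q))
rng=np.random.default_rng(0)
for k in range(3):
    if len(Q)<150: break
    best=None
    for _ in range(400):
        a,b,c=Q[rng.choice(len(Q),3,False)]; n=np.cross(b-a,c-a); n/=np.linalg.norm(n)+1e-12
        i=abs((Q-a)@n)<.0015
        if best is None or i.sum()>best.sum(): best=i
    q=Q[best]; c=q.mean(0); V=np.linalg.svd(q-c,full_matrices=False)[2]; n=V[2]*np.sign(V[2][2]); e=(q-c)@V.T; lo,hi=np.percentile(e,[.5,99.5],axis=0)
    print(best.sum(),'n',n.round(3),'tilt',np.degrees(np.arccos(n[2])).round(1),'az',np.degrees(np.arctan2(n[1],n[0])).round(1),'V0',V[0].round(3),'size',(hi-lo).round(4),'centre',(c+V.T@((lo+hi)/2)).round(4))
    Q=Q[~best]
E
python3 sq.py
```

```text
3816
2706 n [-0.101 -0.632  0.768] tilt 39.8 az -99.1 V0 [-0.987  0.158 -0.   ] size [0.108  0.0173 0.0028] centre [ 0.4854 -0.2568  0.1633]
954 n [0.122 0.755 0.644] tilt 49.9 az 80.8 V0 [-0.983  0.183 -0.028] size [0.1076 0.0644 0.0026] centre [ 0.4906 -0.2307  0.1439]
118 n [ 0.987 -0.162  0.003] tilt 89.9 az -9.3 V0 [ 0.104  0.624 -0.774] size [0.0594 0.0147 0.0012] centre [ 0.542  -0.2462  0.1386]
```

View pics/w4.png

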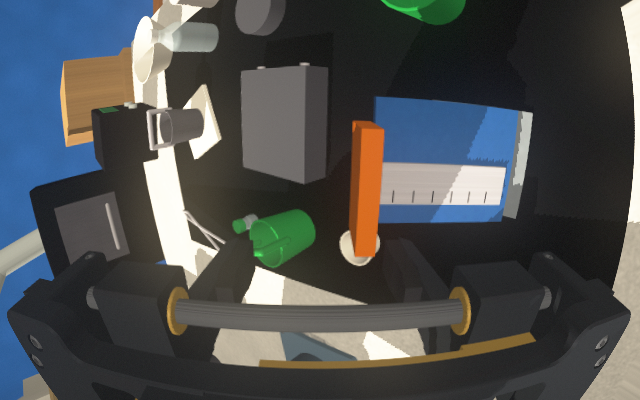

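```bash
cat > gs.py <<'E'
from go import *
a=np.radians(80.8);t=np.radians(40);u=np.array([np.cos(a),np.sin(a),0]);k=np.array([0,0,1.])
xs=np.cos(t)*u+np.sin(t)*k; zs=-np.sin(t)*u+np.cos(t)*k; ys=np.cross(zs,xs)
Rt=np.stack([-xs,ys,-zs],1); plan([.489,-.236,.1372],Rt)
E
python3 gs.py
```

```text
t 12.1 pos [ 0.4795 -0.2799  0.2568] gap 0.0703 F [-0.2 -0.2  1.6]
turn [1.09 0.03 0.87] shift after turn [ 42.5  -2.4 120.4] norm 127.7
```

Request:
move_arm(
  offset=[
    [20,-1,0],
    [22.5,-1.4,10],
    [0,0,30],
    [0,0,30],
    [0,0,20],
    [0,0,10],
    [0,0,0],
    [0,0,0],
  ],
  turn=[
    [1.1,0,0.9],
    [0,0,0],
    [0,0,0],
    [0,0,0],
    [0,0,0],
    [0,0,0],
    [0,0,0],
    [0,0,0],
  ],
  hand=[0.8,0.8,0.8,0.8,0.8,0.8,0.8,0.8],
)

```text
t: 12.9
tool_pos: [0.4897, -0.2485, 0.1566]
tcp_rot: [[-0.117, -0.988, 0.105], [-0.758, 0.157, 0.633], [-0.641, -0.006, -0.767]]
ft_force: [0.4, -0.9, -0.1]
finger_gap: 0.0701
```

```bash
python3 gs.py; python3 wl.py w5; python3 sq.py
```

```text
t 12.9 pos [ 0.4897 -0.2485  0.1566] gap 0.0701 F [ 0.4 -0.9 -0.1]
turn [-0.15 -0.12  0.35] shift after turn [ 3.   2.7 22.7] norm 23.1
4143
3450 n [-0.102 -0.637  0.764] tilt 40.2 az -99.1 V0 [-0.987  0.163  0.004] size [0.1086 0.0176 0.0027] centre [ 0.4853 -0.2573  0.1632]
639 n [ 0.988 -0.155  0.005] tilt 89.7 az -8.9 V0 [ 0.104  0.639 -0.762] size [0.0594 0.0171 0.0014] centre [ 0.5419 -0.2458  0.1395]
```

Request:
move_arm(
  offset=[
    [3,2.5,10],
    [0,0,8],
    [0,0,4],
    [0,0,0],
    [0,0,0],
    [0,0,0],
    [0,0,0],
    [0,0,0],
    [0,0,0],
    [0,0,0],
  ],
  turn=[
    [0,0,0.3],
    [0,0,0],
    [0,0,0],
    [0,0,0],
    [0,0,0],
    [0,0,0],
    [0,0,0],
    [0,0,0],
    [0,0,0],
    [0,0,0],
  ],
  hand=[0.8,0.8,0.8,0.8,0.6,0.5,0.45,0.4,0.4,0.4],
)

```text
t: 13.95
tool_pos: [0.4887, -0.2357, 0.137]
tcp_rot: [[-0.122, -0.987, 0.104], [-0.756, 0.161, 0.634], [-0.643, -0.001, -0.766]]
ft_force: [-0.1, 0.5, 0.1]
finger_gap: 0.0353
```

```bash
python3 gs.py
```

```text
t 13.95 pos [ 0.4887 -0.2357  0.137 ] gap 0.0353 F [-0.1  0.5  0.1]
turn [-0.09 -0.    0.01] shift after turn [ 0.1 -0.3 -0.3] norm 0.4
```

Request:
move_arm(
  offset=[
    [0,0,0],
    [0,0,0],
    [0,0,0],
    [0,0,0],
    [0,0,0],
    [0,0,0],
  ],
  turn=[
    [0,0,0],
    [0,0,0],
    [0,0,0],
    [0,0,0],
    [0,0,0],
    [0,0,0],
  ],
  hand=[0.15,0,0,0,0,0],
)

```text
t: 14.55
tool_pos: [0.4887, -0.2358, 0.1369]
tcp_rot: [[-0.122, -0.987, 0.104], [-0.756, 0.161, 0.634], [-0.643, -0.001, -0.766]]
ft_force: [0.8, -1.1, -0.8]
finger_gap: 0.0177
```

Request:
move_arm(
  offset=[
    [0,0,-2],
    [0,0,-5],
    [0,0,-10],
    [0,0,-15],
    [0,0,-20],
    [0,0,-20],
    [0,0,-20],
    [0,0,-10],
    [0,0,0],
  ],
  turn=[
    [0,0,0],
    [0,0,0],
    [0,0,0],
    [0,0,0],
    [0,0,0],
    [0,0,0],
    [0,0,0],
    [0,0,0],
    [0,0,0],
  ],
  hand=[0,0,0,0,0,0,0,0,0],
)

```text
t: 15.45
tool_pos: [0.4782, -0.3021, 0.2161]
tcp_rot: [[-0.123, -0.987, 0.106], [-0.758, 0.162, 0.632], [-0.641, -0.003, -0.767]]
ft_force: [-0.2, 0.4, -2.5]
finger_gap: 0.0175
```

```bash
python3 go.py .49 -.15 .30 -99.4; python3 wl.py w6
```

```text
t 15.45 pos [ 0.4782 -0.3021  0.2161] gap 0.0175 F [-0.2  0.4 -2.5]
turn [-0.14 39.88  0.11] shift after turn [-151.9   13.2  -83.9] norm 174.1
```

View pics/w6.png

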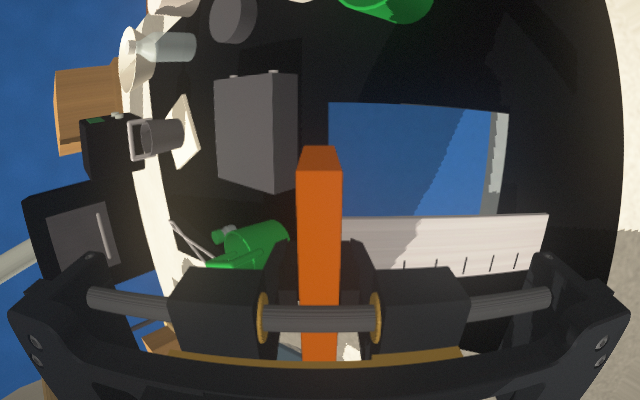

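Request:
move_arm(
  offset=[
    [0,0,-15],
    [0,0,-15],
    [0,0,-15],
    [0,0,-15],
    [0,0,-15],
    [0,0,0],
    [-10,-1,0],
    [-25,-2,0],
    [-40,-3,0],
    [-40,-3,0],
  ],
  turn=[
    [0,5,0],
    [0,8,0],
    [0,8,0],
    [0,8,0],
    [0,8,0],
    [0,3,0],
    [0,0,0],
    [0,0,0],
    [0,0,0],
    [0,0,0],
  ],
  hand=[0,0,0,0,0,0,0,0,0,0],
)

```text
t: 16.5
tool_pos: [0.4992, -0.219, 0.2797]
tcp_rot: [[-0.163, -0.987, -0.002], [-0.987, 0.163, 0.003], [-0.003, 0.002, -1.0]]
ft_force: [0.4, 0.2, -2.2]
finger_gap: 0.0179
```

```bash
python3 go.py .575 .082 .12 -99.4
```

```text
t 16.5 pos [ 0.4992 -0.219   0.2797] gap 0.0179 F [ 0.4  0.2 -2.2]
turn [0.13 0.16 0.04] shift after turn [-309.3  -25.6  159.7] norm 349.0
```

Request:
move_arm(
  offset=[
    [-40,-3,0],
    [-40,-3,0],
    [-40,-3,10],
    [-40,-3,20],
    [-40,-3,30],
    [-35,-3,30],
    [-25,-2,30],
    [-10,-1,20],
    [0,0,8],
    [0,0,0],
  ],
  turn=[
    [0,0,0],
    [0,0,0],
    [0,0,0],
    [0,0,0],
    [0,0,0],
    [0,0,0],
    [0,0,0],
    [0,0,0],
    [0,0,0],
    [0,0,0],
  ],
  hand=[0,0,0,0,0,0,0,0,0,0],
)

```text
t: 17.5
tool_pos: [0.5628, 0.0415, 0.1315]
tcp_rot: [[-0.162, -0.987, -0.003], [-0.987, 0.162, -0.0], [0.001, 0.003, -1.0]]
ft_force: [-0.1, -0.3, -2.5]
finger_gap: 0.0175
```

```bash
python3 go.py .575 .082 .12 -99.4;python3 wl.py w7
```

```text
t 17.5 pos [0.5628 0.0415 0.1315] gap 0.0175 F [-0.1 -0.3 -2.5]
turn [ 0.19 -0.05  0.1 ] shift after turn [-41.9  -5.4  11.5] norm 43.8
```

View pics/w7.png

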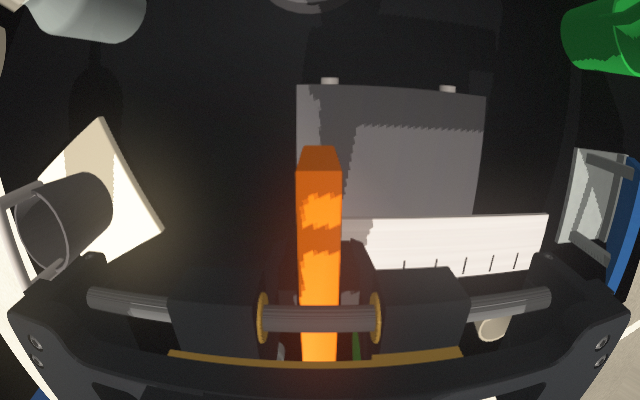

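The stock is held at (320,230) with the blade level above the block. The stock is still over the block, so it needs about 42 mm more to the left.

Request:
move_arm(
  offset=[
    [-15,-2,0],
    [-17,-2,0],
    [-10,-1,0],
    [0,0,6],
    [0,0,6],
    [0,0,0],
    [0,0,0],
  ],
  turn=[
    [0,0,0],
    [0,0,0],
    [0,0,0],
    [0,0,0],
    [0,0,0],
    [0,0,0],
    [0,0,0],
  ],
  hand=[0,0,0,0,0,0,0],
)

```text
t: 18.25
tool_pos: [0.5758, 0.0821, 0.1209]
tcp_rot: [[-0.162, -0.987, 0.0], [-0.987, 0.162, -0.001], [0.001, -0.0, -1.0]]
ft_force: [-0.2, -0.2, -1.0]
finger_gap: 0.0176
```

```bash
cat > rel.py <<'E'
from h import *; import sys
D=np.load('wrist.npz');P=D['P'];x,y,z=P[...,0],P[...,1],P[...,2];s=sensors.get_state();print(s['t'],s['tool_pos'].round(4),s['ft_force'].round(1))
hsv=cv2.cvtColor(D['img'],cv2.COLOR_BGR2HSV).astype(int); ok=D['z']>0; tz=s['tool_pos'][2]
b=ok&(x>.42)&(x<.68)&(y>-.14)&(y<.11)&(hsv[...,1]<60)&(z>.044)&(z<.055)&(np.hypot(x-.56,y+.016)<.14)
n,l,st,_=cv2.connectedComponentsWithStats(b.astype(np.uint8)); b=l==1+np.argmax(st[1:,4])
print('block',b.sum(),cv2.minAreaRect(P[b][:,:2].astype(np.float32)*1000),np.median(z[b]))
o=ok&(hsv[...,0]<14)&(hsv[...,1]>150)&(np.hypot(x-s['tool_pos'][0],y-s['tool_pos'][1])<.09)
Q=P[o]
print('orange z',np.percentile(Q[:,2],[1,50,99]))
q=Q[Q[:,2]>np.percentile(Q[:,2],99)-.004]; c=q.mean(0); V=np.linalg.svd(q-c,full_matrices=False)[2]; print('stock top rect',cv2.minAreaRect(q[:,:2].astype(np.float32)*1000),'az',np.degrees(np.arctan2(V[0][1],V[0][0])),'n',V[2])
w=ok&(D['img'].min(-1)>110)&(hsv[...,1]<40)&(abs(z-(tz-.0043))<.012)&(np.hypot(x-.56,y+.016)<.16)
n,l,st,_=cv2.connectedComponentsWithStats(w.astype(np.uint8)); w=l==1+np.argmax(st[1:,4])
q=P[w]; A=np.c_[q,np.ones(len(q))]; c=q.mean(0); V=np.linalg.svd(q-c,full_matrices=False)[2]
print('blade',w.sum(),cv2.minAreaRect(q[:,:2].astype(np.float32)*1000),'n',(V[2]*np.sign(V[2][2])).round(4),'c',c.round(4))
# left edge line of block top, in pixel rows away from the stock: points at max along xb
for az in (80.4,):
    a=np.radians(az); xb=np.array([np.cos(a),np.sin(a)]);yb=np.array([-xb[1],xb[0]])
    u=P[b][:,:2]@xb; v=P[b][:,:2]@yb
    for lo in np.arange(v.min(),v.max(),.02):
        k=(v>=lo)&(v<lo+.02); print('v %.3f umax %.4f umin %.4f n %d'%(lo,np.percentile(u[k],99),np.percentile(u[k],1),k.sum()))
    print('tcp u,v',s['tool_pos'][:2]@xb,s['tool_pos'][:2]@yb)
E
python3 wl.py w8; python3 rel.py
```

```text
18.3 [0.576  0.0823 0.1211] [ 0.1 -0.1 -3. ]
block 19819 ((598.004150390625, -23.112525939941406), (151.40110778808594, 90.94813537597656), 80.2799301147461) 0.049871761626971434
orange z [0.00031603 0.15442561 0.16474652]
stock top rect ((587.2190551757812, 87.61292266845703), (24.04887580871582, 38.00373077392578), 25.092670440673828) az -38.29566195174929 n [-0.9451639   0.06011321  0.32101653]
blade 9587 ((562.1325073242188, 1.8251190185546875), (137.3548583984375, 40.93043518066406), 80.72151184082031) n [ 0.0048 -0.003   1.    ] c [0.5661 0.0022 0.1167]
v -0.639 umax 0.1515 umin 0.0048 n 4608
v -0.619 umax 0.1515 umin 0.0053 n 4599
v -0.599 umax 0.1518 umin 0.0052 n 4421
v -0.579 umax 0.1512 umin 0.0052 n 4144
v -0.559 umax 0.1513 umin 0.0049 n 2047
tcp u,v 0.17720622332224573 -0.5541925973389886
```

View pics/w8.png

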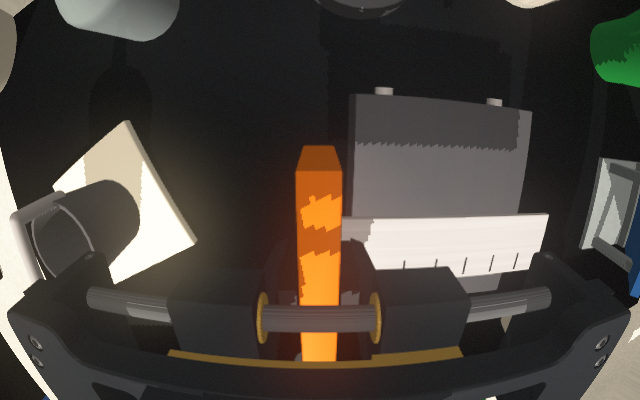

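Measured: the inner stock face is about 15.5 mm left of the block face, centred along the edge. The blade is level and 0.4° off in yaw. I descend, keeping a side gap.

Request:
move_arm(
  offset=[
    [0,0,10],
    [0,0,15],
    [0,0,15],
    [0,0,10],
    [0,0,5],
    [0,0,3],
    [5,0,0],
    [5,0,0],
    [0,0,0],
    [0,0,0],
  ],
  turn=[
    [0,0,0.4],
    [0,0,0],
    [0,0,0],
    [0,0,0],
    [0,0,0],
    [0,0,0],
    [0,0,0],
    [0,0,0],
    [0,0,0],
    [0,0,0],
  ],
  hand=[0,0,0,0,0,0,0,0,0,0],
)

```text
t: 19.3
tool_pos: [0.5748, 0.0728, 0.0638]
tcp_rot: [[-0.168, -0.986, 0.002], [-0.986, 0.168, -0.0], [-0.0, -0.002, -1.0]]
ft_force: [-0.6, 0.6, -2.9]
finger_gap: 0.0177
```

```bash
python3 go.py .5722 .0665 .0595 -99.7; python3 wl.py w9; python3 rel.py | grep -v '^v'
```

```text
t 19.3 pos [0.5748 0.0728 0.0638] gap 0.0177 F [-0.6  0.6 -2.9]
turn [-0.11  0.01  0.01] shift after turn [6.6 1.5 4.3] norm 8.0
19.35 [0.5748 0.0731 0.0637] [ 0.2  0.5 -2.3]
block 24754 ((595.4898071289062, -22.425140380859375), (151.7357940673828, 97.37897491455078), 79.36164855957031) 0.04989564711474127
orange z [0.0004818  0.0973815  0.10652025]
stock top rect ((590.7821044921875, 71.29742431640625), (20.686824798583984, 21.48436737060547), 78.67649841308594) az -37.12949958352529 n [ 0.91736177 -0.20894359 -0.33880667]
blade 9927 ((550.2723999023438, -10.430870056152344), (147.00210571289062, 60.46221923828125), 80.12763977050781) n [-0.0585  0.0052  0.9983] c [ 0.5637 -0.0076  0.0593]
tcp u,v 0.1679479617665566 -0.5545370913564575
```

Request:
move_arm(
  offset=[
    [0,0,2],
    [0,0,1.5],
    [2,0,0],
    [2,0,0],
    [0,0,0],
    [0,0,0],
  ],
  turn=[
    [0,0,0],
    [0,0,0],
    [0,0,0],
    [0,0,0],
    [0,0,0],
    [0,0,0],
  ],
  hand=[0,0,0,0,0,0],
)

```text
t: 19.95
tool_pos: [0.5739, 0.0691, 0.0598]
tcp_rot: [[-0.168, -0.986, 0.001], [-0.986, 0.168, -0.0], [-0.0, -0.001, -1.0]]
ft_force: [-0.6, 0.2, -2.4]
finger_gap: 0.0174
```

Request:
move_arm(
  offset=[
    [1,0,0],
    [0,0,0],
    [0,0,0],
  ],
  turn=[
    [0,0,0],
    [0,0,0],
    [0,0,0],
  ],
  hand=[0,0,0],
)

```text
t: 20.25
tool_pos: [0.5737, 0.0682, 0.0598]
tcp_rot: [[-0.168, -0.986, 0.001], [-0.986, 0.168, -0.0], [-0.0, -0.001, -1.0]]
ft_force: [0.1, 0.0, -2.9]
finger_gap: 0.0172
```

Request:
move_arm(
  offset=[
    [0.7,0,0],
    [0,0,0],
    [0,0,0],
  ],
  turn=[
    [0,0,0],
    [0,0,0],
    [0,0,0],
  ],
  hand=[0,0,0],
)

```text
t: 20.55
tool_pos: [0.5736, 0.0675, 0.0598]
tcp_rot: [[-0.168, -0.986, 0.001], [-0.986, 0.168, -0.0], [-0.0, -0.001, -1.0]]
ft_force: [-0.1, -0.6, -2.1]
finger_gap: 0.0176
```

Request:
move_arm(
  offset=[
    [0.7,0,0],
    [0,0,0],
    [0,0,0],
  ],
  turn=[
    [0,0,0],
    [0,0,0],
    [0,0,0],
  ],
  hand=[0,0,0],
)

```text
t: 20.85
tool_pos: [0.5734, 0.0668, 0.0598]
tcp_rot: [[-0.168, -0.986, 0.001], [-0.986, 0.168, -0.0], [-0.0, -0.001, -1.0]]
ft_force: [0.8, -0.5, -2.5]
finger_gap: 0.0176
```

Request:
move_arm(
  offset=[
    [0.6,0,0],
    [0,0,0],
    [0,0,0],
  ],
  turn=[
    [0,0,0],
    [0,0,0],
    [0,0,0],
  ],
  hand=[0,0,0],
)

```text
t: 21.15
tool_pos: [0.5734, 0.0666, 0.0598]
tcp_rot: [[-0.167, -0.986, 0.001], [-0.986, 0.167, 0.0], [-0.001, -0.001, -1.0]]
ft_force: [-0.1, 1.4, -2.2]
finger_gap: 0.0177
```

Request:
move_arm(
  offset=[
    [0.5,0,0],
    [0,0,0],
    [0,0,0],
  ],
  turn=[
    [0,0,0],
    [0,0,0],
    [0,0,0],
  ],
  hand=[0,0,0],
)

```text
t: 21.45
tool_pos: [0.5734, 0.0665, 0.0599]
tcp_rot: [[-0.167, -0.986, 0.002], [-0.986, 0.167, 0.001], [-0.001, -0.002, -1.0]]
ft_force: [0.2, 3.1, -3.5]
finger_gap: 0.0175
```

Request:
move_arm(
  offset=[
    [0,0,0.7],
    [0,0,0],
    [0,0,0.6],
    [0,0,0],
  ],
  turn=[
    [0,0,0],
    [0,0,0],
    [0,0,0],
    [0,0,0],
  ],
  hand=[0,0,0,0],
)

```text
t: 21.85
tool_pos: [0.5736, 0.0664, 0.0588]
tcp_rot: [[-0.167, -0.986, 0.002], [-0.986, 0.167, 0.001], [-0.001, -0.002, -1.0]]
ft_force: [0.7, 5.5, -0.6]
finger_gap: 0.0179
```

Request:
move_arm(
  offset=[
    [0,0,0.5],
    [0,0,0],
    [0,0,0],
  ],
  turn=[
    [0,0,0],
    [0,0,0],
    [0,0,0],
  ],
  hand=[0,0,0],
)

```text
t: 22.15
tool_pos: [0.5737, 0.0664, 0.0583]
tcp_rot: [[-0.167, -0.986, 0.002], [-0.986, 0.167, 0.001], [-0.001, -0.002, -1.0]]
ft_force: [1.7, 4.4, 0.2]
finger_gap: 0.0177
```

Request:
move_arm(
  offset=[
    [0,0,0.5],
    [0,0,0],
    [0,0,0],
  ],
  turn=[
    [0,0,0],
    [0,0,0],
    [0,0,0],
  ],
  hand=[0,0,0],
)

```text
t: 22.45
tool_pos: [0.5738, 0.0665, 0.058]
tcp_rot: [[-0.167, -0.986, 0.002], [-0.986, 0.167, 0.001], [-0.001, -0.002, -1.0]]
ft_force: [0.5, 5.8, 0.9]
finger_gap: 0.0179
```

Request:
move_arm(
  offset=[
    [0,0,0.5],
    [0,0,0],
    [0,0,0.4],
    [0,0,0],
  ],
  turn=[
    [0,0,0],
    [0,0,0],
    [0,0,0],
    [0,0,0],
  ],
  hand=[0,0,0,0],
)

```text
t: 22.85
tool_pos: [0.5738, 0.0665, 0.0579]
tcp_rot: [[-0.167, -0.986, 0.002], [-0.986, 0.167, 0.0], [-0.001, -0.002, -1.0]]
ft_force: [-2.5, 4.9, 10.7]
finger_gap: 0.0179
```

```bash
python3 wl.py w10; python3 - <<'E'
from h import *
D=np.load('wrist.npz');P=D['P'];hsv=cv2.cvtColor(D['img'],cv2.COLOR_BGR2HSV)
print(sensors.get_state()['tool_pos'])
a=np.radians(80.35);xb=np.array([np.cos(a),np.sin(a)]);u=P[...,:2]@xb
R=(D['img'].min(-1)>110); rows=np.zeros_like(R); rows[210:270,345:560]=1
for u0 in np.arange(.01,.15,.02):
    m=R&rows&(D['z']>0)&(abs(u-u0)<.01)&(abs(P[...,2]-.054)<.01); print(round(u0,3),m.sum(),np.median(P[...,2][m]).round(4) if m.sum() else '')
E
```

```text
[0.57373866 0.06648546 0.05788615]
0.01 329 0.0537
0.03 1188 0.0538
0.05 1325 0.0538
0.07 1486 0.0539
0.09 1539 0.0538
0.11 1652 0.0539
0.13 1515 0.0539
```

The blade lies flat (its top at z = 53.8 mm all along) and is seated with light forces. Now I release.

Request:
move_arm(
  offset=[
    [0,0,0],
    [0,0,0],
    [0,0,0],
    [0,0,0],
    [0,0,0],
    [0,0,0],
    [0,0,0],
  ],
  turn=[
    [0,0,0],
    [0,0,0],
    [0,0,0],
    [0,0,0],
    [0,0,0],
    [0,0,0],
    [0,0,0],
  ],
  hand=[0.25,0.35,0.45,0.5,0.5,0.5,0.5],
)

```text
t: 23.6
tool_pos: [0.5732, 0.0657, 0.0566]
tcp_rot: [[-0.168, -0.986, 0.001], [-0.986, 0.168, -0.0], [0.0, -0.001, -1.0]]
ft_force: [0.6, 0.5, -0.0]
finger_gap: 0.0442
```

Request:
move_arm(
  offset=[
    [0,0,-3],
    [0,0,-10],
    [0,0,-20],
    [0,0,-30],
    [0,0,-30],
    [0,0,-30],
    [0,0,-10],
    [0,0,0],
    [0,0,0],
  ],
  turn=[
    [0,0,0],
    [0,0,0],
    [0,0,0],
    [0,0,0],
    [0,0,0],
    [0,0,0],
    [0,0,0],
    [0,0,0],
    [0,0,0],
  ],
  hand=[0.5,0.5,0.5,0.5,0.5,0.5,0.5,0.5,0.5],
)

```text
t: 24.5
tool_pos: [0.5724, 0.0656, 0.1888]
tcp_rot: [[-0.168, -0.986, -0.0], [-0.986, 0.168, -0.0], [0.0, -0.0, -1.0]]
ft_force: [-0.2, -1.1, -0.6]
finger_gap: 0.0441
```

```bash
python3 wl.py w11; python3 - <<'E'
from h import *
D=np.load('wrist.npz');P=D['P'];im=D['img'];hsv=cv2.cvtColor(im,cv2.COLOR_BGR2HSV);ok=D['z']>0
print(sensors.get_state()['tool_pos'],sensors.get_state()['ft_force'])
x,y,z=np.moveaxis(P,-1,0);nr=ok&(abs(x-.56)<.13)&(abs(y+.0)<.13)
org=nr&(hsv[...,0]<14)&(hsv[...,1]>150)
t=org&(z>.086); print('stock top',t.sum(),cv2.minAreaRect(P[t][:,:2].astype(np.float32)*1000),np.percentile(z[t],[5,50,95]))
b=nr&~org&(z>.046)&(z<.0515)&(hsv[...,1]<60); print('block',cv2.minAreaRect(P[b][:,:2].astype(np.float32)*1000),np.median(z[b]))
w=nr&(z>.0518)&(z<.058)&(im.min(-1)>90); print('blade',cv2.minAreaRect(P[w][:,:2].astype(np.float32)*1000))
a=np.radians(80.35);xb=np.array([np.cos(a),np.sin(a)]);u=P[...,:2]@xb
for u0 in np.arange(.01,.16,.03):
    m=w&(abs(u-u0)<.015); print(round(u0,3),m.sum(),np.median(z[m]).round(4) if m.sum() else '')
E
```

```text
[0.57215409 0.06558519 0.18828427] [-0.45738622 -0.55520186 -0.7517718 ]
stock top 256 ((572.975830078125, 66.47842407226562), (17.841171264648438, 109.95632934570312), 79.69880676269531) [0.08997967 0.09177128 0.09302366]
block ((558.650634765625, -16.0579833984375), (150.64505004882812, 170.86871337890625), 80.32426452636719) 0.04985977324803567
blade ((567.0921630859375, -13.390495300292969), (138.38613891601562, 151.16397094726562), 80.88362121582031)
0.01 402 0.0537
0.04 1057 0.0539
0.07 1150 0.0538
0.1 1243 0.0539
0.13 1297 0.0539
```

View pics/w11.png

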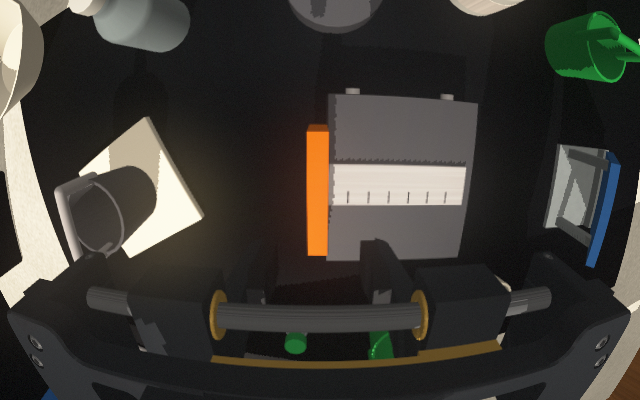

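```bash
python3 -c "
from plant import hand_in; hand_in()"
```

```text
the job is handed in; nothing more can be done
```

I handed the job in at about 24.6 s of the 56 s allowed; the hand-in gives no verdict.

- **Pot:** I lifted it by its handle and set it upright on the tile. Right after letting go it measured about 2 mm from the tile centre, level and at the right height. The last picture, after the square was placed, still shows it standing there.
- **Square:** I took it from the rest, set its stock against the block's left face with about 5 N, lowered the blade until it touched (about 13 N) and let go.
- **Last checks on the square:**
  - The blade lies flat, with its top at 53.7–53.9 mm along its whole length.
  - The stock's inner face is within about 0.5 mm of the block face, with a measured angle difference of about 0.6°, roughly 0.5 mm at each end.
  - It sits within 1 mm of the middle of the edge.
- **Gripper:** it is clear, about 95 mm above the square, with no real contact force.

No check failed. I did not measure the bystanders again afterwards. The arm stayed clear of them and nothing looked out of place in the wrist pictures, but those do not show all of them.

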